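Load the full grease canister past the latch of the lubricator

ROBOT

A 6-joint arm with a two-finger parallel gripper is mounted at the origin on the work surface. World frame = base frame: x ahead of the robot, y to its left, z up, the work surface at z = 0. Lengths are in mm, angles in rad, forces in N, time in s.
With the tool pointing down it reaches from about 275 to 750 mm from the base axis. Payload 10.2 kg.
Tool frame: the origin (TCP) lies midway between the tips of the shut fingers; the grasp point (between the pads) lies 19 mm behind it (ctrl.grip_depth is the distance from the TCP to the grasp point, in mm); y points along the fingers, x is the direction in which the jaws open and shut, and the axes are right-handed (so a half turn about y gives the same grasp; the last joint's range is limited). The gripper opens to 85 mm and grips with 20 to 120 N. Pads are 22 mm wide; open, the fingers measure 114 mm over their backs; the gripper's body (76 mm by 85 mm) begins 54 mm behind the grasp point. The pads swing forward as they close: fully open they stand 13 mm farther back than shut.
Start: joints at [-1.451, 0.313, 1.498, -0, 1.331, -0.223], TCP at [176.453, -494.465, 231.294] pointing down, gripper open.
Joint ranges: [-2.94, 2.94], [-0.97, 2.17], [0.19, 2.56], [-1.23, 4.37], [0.02, 3.11], [-2.88, 2.88]. Speed limits (rad/s): [2.39, 2.39, 3.01, 3.14, 3.14, 3.14].

INTERFACE

Orientations are given as a unit quaternion [w, x, y, z].
In Python, from rig import ctrl gives the robot as it stands. The module is installed in compiled form; this text tells all that it offers.
- The arm moves only by the tool drive_tool, never from a script. Its arguments are lists of equal length, an entry for each row: "gripper": the closure, from 0 (fully open) to 1 (shut); "offset": the shift along the tool's x, y, z in m, a list of three; "turn": the turn about the tool's y in degrees. In form: {"gripper": [gripper, ...], "offset": [[tx, ty, tz], ...], "turn": [turn, ...]}. A call has 1 to 20 rows; each row shifts and turns the commanded pose from where the row before left it, along the tool's axes as they then stand; what a row does not reach is not made up. A row lasts 1/12 s, in which the tool goes at most 41.7 mm and 7.16 degrees, less where a joint would pass 70% of its speed; a pose out of reach is approached as far as the arm can. A call is refused whole if a number of a shift passes 0.0417 or a number of a turn 7.16, either way. A call with a gripper value outside its range is refused whole. The fingers move at their own pace and stop on an object; "force" is the grip in N (left out, the last holds). Time passes only in rows, so rows that do not move let the fingers close. It gives the time, the measured TCP pose, the force and the opening at its end, in the units of the state.
- ctrl.sense(): the state, without advancing time (a new reading comes with each control period).
- ctrl.capture(name): name is "scene" or "top"; returns (picture, depth): 384x512x3 uint8, red, green, blue; 384x512 float32, mm along the optical axis (not along the pixel's ray), 0 where there is no reading.
- ctrl.camera_params(name): a dict with "fovy" (degrees; the focal length in pixels is half the picture's height over the tangent of half this angle, whatever the lens; pixels are square), "cx", "cy" (the principal point, pixels), "view" (4x4, takes a point from world to camera coordinates). Camera axes: x right, y down, z forward; pixel columns grow to the right and rows downward; lengths in mm; the calibration is good to about 2 mm. A picture is of the moment at which its call begins. camera_params takes no time and is no camera call.
- ctrl.finish_job(): hands the job in, once; it reports no verdict.
Trained networks look in the newest picture that a camera, given by its name, has taken for a name from the list of things; names that differ only in an ending like _2 or _b are one class to them, and where a whole thing is asked for, a point or a joint stands for the part that bears it (a point fixed in the world has none). Each returns a list of dicts, best first, with "score" (0 to 1); they miss things now and then, are a little off and sometimes report something else, mostly with a low value. They report only what shows in the picture. A call takes as long as a camera call.
- ctrl.boxes_of(camera, query): "centre" ([x, y, z] in mm, in the coordinates of the camera as it stood for that picture, good to about 4 mm: the middle of the surface that is visible of it).
- ctrl.regions_of(camera, query): "mask" (384x512 bool, what is visible of it).
- ctrl.pinpoint(camera, query): "centre" ([x, y, z] in mm, in the coordinates of the camera as it stood for that picture, good to about 4 mm: a listed point, or the origin of a listed thing).
The state is a dict: "time_s": time; "joints": joint angles; "dq": joint speeds; "tau": joint torques, N m; "eef_pos": TCP position; "ee_rot": TCP orientation; "force": force on the tool from outside, world axes, zero at the start; "wrist_torque": the same for the moment, N m; "grip_width": opening from 0.0 (shut) to 1.0 (fully open).
Only numpy, scipy, OpenCV 4.12 (cv2) and the standard library are available. Lean on these libraries where they do the work, as an engineer would, in place of code of your own. Each camera call takes 0.05 s, during which the arm holds its last target.

TASK

Three identical closed grease canisters stand on the drip tray and only one of them is full: find it by lifting them. Stand the full one on the lubricator's deck and push it between the guides, under the pump housing, past the sprung pawl until it is fully home and the pawl has clicked shut behind it. Leave the two empty ones standing on the tray, let no canister fall over, and do not disturb the other things on the bench.

Things in the scene. Friction and masses are not known exactly. Their poses are not given: they have to be found in the camera images.
- can_a: one of three identical-looking closed grease canisters: round, bare aluminium, 56 mm diameter, straight-sided to 76 mm, then a shoulder and a black cap 34 mm in diameter from 84 to 100 mm. Origin: centre of its underside; z up its axis. Starts standing on the tray. One of the three is full (0.40 to 0.50 kg), two are empty (0.09 to 0.13 kg): only lifting tells which.
- can_b: one of three identical-looking closed grease canisters: round, bare aluminium, 56 mm diameter, straight-sided to 76 mm, then a shoulder and a black cap 34 mm in diameter from 84 to 100 mm. Origin: centre of its underside; z up its axis. Starts standing on the tray. One of the three is full (0.40 to 0.50 kg), two are empty (0.09 to 0.13 kg): only lifting tells which.
- can_c: one of three identical-looking closed grease canisters: round, bare aluminium, 56 mm diameter, straight-sided to 76 mm, then a shoulder and a black cap 34 mm in diameter from 84 to 100 mm. Origin: centre of its underside; z up its axis. Starts standing on the tray. One of the three is full (0.40 to 0.50 kg), two are empty (0.09 to 0.13 kg): only lifting tells which.
- tray: fixed dark steel drip tray, 150 mm (its x) by 400 mm (its y), standing surface 4 mm above the bench, rim 9 mm high; origin at the centre of its underside. The canisters stand on it in a row along its y, about 125 mm apart.
- bay: fixed lubricator unit. Origin at bench level below the canister's home place; +x is the way the canister is pushed in, y to the left of that, z up. Deck top 6 mm above the bench, x = -155 to +60 mm, 120 mm wide. Steel end stop with its face at x = +30 mm.
- mouth (a point): middle of the channel's entry on the deck top, bay x = -75 mm. From here to x = +30 mm two steel guides stand with inner faces at y = -30 and +30 mm, 42 mm high above the bench (gap for the pawl in the left one, x = -63 to -22 mm). A lead-in before it opens to about 80 mm wide at x = -97 mm. Axes as bay.
- hood (a point): middle of the lower front edge of the grey pump housing, bay x = -35 mm, 118 mm above the bench. Housing: x = -35 to +95 mm, 135 mm wide, up to 245 mm high. A gripper pointing straight down hits it before the canister is home: push with shut fingertips low on the canister (20 to 30 mm above the bench; higher may tip it), the tool leaning back 30 to 40 degrees, tips leading.
- home (a point): the home place on the deck top (bay x = 0, y = 0, 6 mm above the bench): the canister's underside centre when home (it may lie from 5 mm before to 2 mm past it). Axes as bay.
- apron (a point): middle of the open part of the deck before the guides, on the deck top, 115 mm before home: a canister can be stood here clear of the lead-in. Axes as bay.
- pawl (a joint): angle of the steel pawl (22 to 38 mm above the bench) about its upright pin at bay x = -56, y = +45 mm. 0 = shut, nose 15 mm into the channel; a passing canister swings it aside to about 0.5 rad with a push of a few newtons; its spring shuts it behind the canister some 5 mm before the end stop is met, and it then blocks the way back.
- pawl_nose (a point): centre of the pawl's rounded nose (3.5 mm radius), 30 mm above the bench; shut, it lies at bay x = -30, y = +19 mm. Turns with the pawl.
- spray: bystander: upright aluminium spray can, 52 mm diameter, 170 mm tall; origin at the centre of its underside.
- wood_plug: bystander: upright wooden cylinder, 52 mm diameter, 45 mm tall; origin at the centre of its underside.
- spanner: bystander: steel spanner lying flat, along its own x; origin under its middle.
- flange: bystander: turned steel flange, 60 mm diameter, 35 mm tall; origin at the centre of its underside.

How it is judged (in metres and radians):
On the way:
1. a canister between the guides swings the pawl aside (value of joint pawl above 0.25 rad and ((x of can_a in the frame of bay between -0.075 and 0 m and horizontal distance between can_a and pawl_nose below 0.045 m) or (x of can_b in the frame of bay between -0.075 and 0 m and horizontal distance between can_b and pawl_nose below 0.045 m) or (x of can_c in the frame of bay between -0.075 and 0 m and horizontal distance between can_c and pawl_nose below 0.045 m))), for 0.02 s.
At the end, for the whole second after the job is handed in: One canister is upright (0.08 rad), at rest, within 9 mm of home and at most 8 mm before it, weighs on the unit with over 3.5 N as only the full one does, and the pawl is shut behind it (under 0.08 rad); the other two stand upright and at rest on the tray (((x of can_a in the frame of home above -0.008 m and horizontal distance between can_a and home below 0.009 m and z of can_a in the frame of home below 0.005 m and contact force between can_a and bay above 3.5 N and value of joint pawl below 0.08 rad and angle between each of can_a, can_b, can_c's own z axis and vertical below 0.08 rad and linear speed of each of can_a, can_b, can_c below 0.01 m/s and z of each of can_b, can_c in the frame of tray below 0.01 m and x of can_b in the frame of tray between -0.075 and 0.075 m and y of can_b in the frame of tray between -0.2 and 0.2 m and x of can_c in the frame of tray between -0.075 and 0.075 m and y of can_c in the frame of tray between -0.2 and 0.2 m) or (x of can_b in the frame of home above -0.008 m and horizontal distance between can_b and home below 0.009 m and z of can_b in the frame of home below 0.005 m and contact force between can_b and bay above 3.5 N and value of joint pawl below 0.08 rad and angle between each of can_a, can_b, can_c's own z axis and vertical below 0.08 rad and linear speed of each of can_a, can_b, can_c below 0.01 m/s and z of each of can_a, can_c in the frame of tray below 0.01 m and x of can_a in the frame of tray between -0.075 and 0.075 m and y of can_a in the frame of tray between -0.2 and 0.2 m and x of can_c in the frame of tray between -0.075 and 0.075 m and y of can_c in the frame of tray between -0.2 and 0.2 m) or (x of can_c in the frame of home above -0.008 m and horizontal distance between can_c and home below 0.009 m and z of can_c in the frame of home below 0.005 m and contact force between can_c and bay above 3.5 N and value of joint pawl below 0.08 rad and angle between each of can_a, can_b, can_c's own z axis and vertical below 0.08 rad and linear speed of each of can_a, can_b, can_c below 0.01 m/s and z of each of can_a, can_b in the frame of tray below 0.01 m and x of can_a in the frame of tray between -0.075 and 0.075 m and y of can_a in the frame of tray between -0.2 and 0.2 m and x of can_b in the frame of tray between -0.075 and 0.075 m and y of can_b in the frame of tray between -0.2 and 0.2 m))); the robot touches nothing.
It fails at once if a canister falls over (tilts more than 0.6 rad) (angle between any of can_a, can_b, can_c's own z axis and vertical above 0.6 rad).
It fails at once if a bystander is moved by more than 30 mm (distance of any of spray, wood_plug, spanner, flange from where it was at the start of the episode above 0.03 m).
It also fails if it takes over 72 s, if anything falls off the work surface, if the arm or the gripper's body presses on something with over 40 N, if the wrist force passes 120 N, or if a joint passes its speed limit or range.

## Working session

There is one attempt and no reset: what is moved stays moved. The work goes in short steps, Python scripts to look and compute and a tool call to move; the robot and the scene stay as the last step left them, time stands still between calls to the robot, and variables do not carry over. Pictures are saved under pics/ and viewed, and the job is handed in when it is done.

Besides the shell and the picture viewer there is one more tool, called after ">>>" as name([rows], argument=value, ...), one row to a line, values as JSON. drive_tool: Moves the arm, as the interface text tells. Its arguments: {"type":"object","properties":{"gripper":{"type":"array","items":{"type":"number"}},"offset":{"type":"array","items":{"type":"array","items":{"type":"number"}}},"turn":{"type":"array","items":{"type":"number"}},"force":{"type":"number"}},"required":["gripper","offset","turn"]}

```bash
mkdir -p pics; python3 - <<'E'
from rig import ctrl
import cv2,numpy as np
s=ctrl.sense()
for k in s: print(k,s[k])
for c in("scene","top"):
    p,d=ctrl.capture(c); cv2.imwrite(f"pics/{c}0.png",cv2.cvtColor(p,cv2.COLOR_RGB2BGR))
    cp=ctrl.camera_params(c); print(c,cp)
    V=np.linalg.inv(np.array(cp["view"]))
    for q in("can_a","bay","home","mouth","apron","hood","pawl_nose","tray","spray","wood_plug","spanner","flange"):
        try:
            for r in ctrl.pinpoint(c,q)[:4]:
                print(c,q,round(r["score"],2),np.round((V@np.append(r["centre"],1))[:3],1))
        except Exception as e: print(q,e)
E
```

```text
time_s 0.0
joints [-1.45138113e+00  3.13500403e-01  1.49843553e+00  1.27836074e-05
  1.33097792e+00 -2.23390855e-01]
dq [-0.00052972 -0.00111927 -0.00122052 -0.00133627 -0.0006495  -0.00015095]
tau [-6.53936877e-04 -4.12263465e+01 -2.59744692e+01 -1.91363843e-04
  4.19836171e-03  1.53812050e-05]
eef_pos [ 176.43461592 -494.2010875   230.70986457]
ee_rot [ 0.57830491 -0.57760501  0.40770094 -0.40708209]
force [-1.33560174  0.22994343  0.64883567]
wrist_torque [ 0.02856749 -0.00034357 -0.03159334]
grip_width 1.0015512993438145
scene {'fovy': 53.87889803263403, 'cx': 255.04547959387128, 'cy': 187.01581556668896, 'view': array([[ 9.95751686e-01, -9.18835931e-02,  5.99881538e-03,
        -6.11928518e+02],
       [-8.43306383e-02, -9.36179281e-01, -3.41257523e-01,
         1.22377834e+02],
       [ 3.69719340e-02,  3.39301870e-01, -9.39950699e-01,
         1.05424647e+03],
       [ 0.00000000e+00,  0.00000000e+00,  0.00000000e+00,
         1.00000000e+00]])}
scene can_a 0.77 [ 469.3 -176.7    3.1]
scene can_a 0.74 [792.1 -76.4   3.1]
scene can_a 0.61 [488.  -56.6   1.4]
scene can_a 0.61 [ 
[... 887 characters left out ...]
54338e+03],
       [ 0.00000000e+00,  0.00000000e+00,  0.00000000e+00,
         1.00000000e+00]])}
top can_a 0.91 [ 474.6 -305.5    5.8]
top can_a 0.88 [ 466.5 -176.5    3.3]
top can_a 0.84 [495.3 -56.6   4.3]
top can_a 0.24 [ 7.95e+02 -7.81e+01  2.00e-01]
top bay 0.71 [671.7 208.1   2.7]
top home 0.74 [670.3 202.6   2. ]
top mouth 0.95 [597.2 213.9   4.4]
top apron 0.96 [553.9 221.4   4.3]
top tray 0.64 [ 484.  -183.    -1.1]
top tray 0.22 [669.1 208.5   2.5]
top spray 0.92 [798.  -76.1   1. ]
top spray 0.37 [ 475.9 -306.8    3.5]
top wood_plug 0.74 [ 707.7 -125.8   -1.9]
top spanner 0.62 [ 7.41e+02 -2.90e+02  1.00e-01]
top flange 0.85 [488.5 395.7   0.7]
top flange 0.29 [635.5 208.1 113.1]
```

View pics/scene0.png

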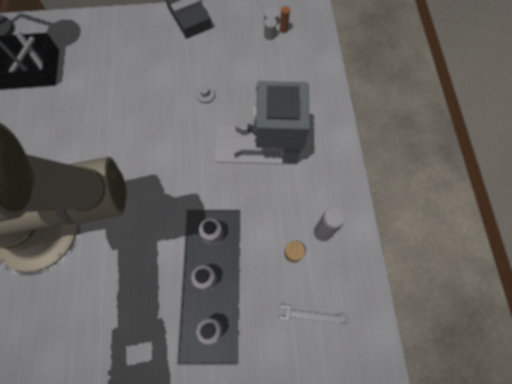

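View pics/top0.png

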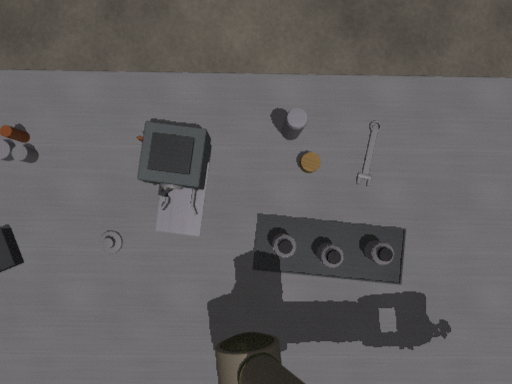

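```bash
cat > h.py <<'E'
from rig import ctrl
import cv2,numpy as np
from scipy.spatial.transform import Rotation as R
def rot(q): return R.from_quat([q[1],q[2],q[3],q[0]]).as_matrix()
def cloud(c):
    p,d=ctrl.capture(c); cp=ctrl.camera_params(c)
    f=192/np.tan(np.radians(cp["fovy"]/2)); v,u=np.mgrid[:384,:512]
    P=np.stack([(u-cp["cx"])/f*d,(v-cp["cy"])/f*d,d,np.ones_like(d)],-1)
    W=(P@np.linalg.inv(np.array(cp["view"])).T)[...,:3]; W[d<=0]=np.nan
    return p,W
E
python3 - <<'E'
from h import *
s=ctrl.sense(); M=rot(s["ee_rot"]); print(M.round(3)); print(ctrl.grip_depth)
for c in("scene","top"):
    p,W=cloud(c); np.save(c+"W.npy",W); np.save(c+"p.npy",p)
    x,y,z=W[...,0],W[...,1],W[...,2]
    t=(x>560)&(x<720)&(y>-350)&(y<-220)
    print(c,"bench z",np.nanmedian(z[(x>600)&(x<650)&(y>-250)&(y<-50)]))
    tr=(x>380)&(x<560)&(y>-400)&(y<30)
    for cx,cy in((472,-306),(468,-177),(492,-57)):
        m=(np.hypot(x-cx,y-cy)<45)&(z>60)
        zz=z[m]; top=m&(z>95)
        sh=m&(z>70)&(z<90)
        print(" can",np.round([np.nanmax(zz),np.nanmedian(z[top])],1),"captop mean",np.nanmean(W[top],0).round(1),top.sum(),"sh",np.nanmean(W[sh],0).round(1),sh.sum())
        if top.sum()>4: print(cv2.minEnclosingCircle(W[top][:,:2].astype(np.float32)))
E
```

```text
[[ 0.336  0.     0.942]
 [-0.942 -0.     0.336]
 [ 0.    -1.     0.   ]]
18.700000000000003
scene bench z -0.6595724556780169
 can [107.7 103. ] captop mean [ 475.1 -305.7  103. ] 183 sh [ 477.  -305.3   82.3] 291
((474.78692626953125, -305.46234130859375), 16.888111114501953)
 can [107.5 102.8] captop mean [ 467.5 -178.5  102.8] 159 sh [ 469.9 -180.7   82.1] 249
((467.33831787109375, -178.1089630126953), 16.77218246459961)
 can [107.3 103.2] captop mean [491.6 -59.5 103.1] 142 sh [493.8 -64.1  81.8] 222
((491.3663635253906, -59.15263748168945), 16.96866226196289)
top bench z -1.1507514558825278
 can [107.  102.3] captop mean [ 476.1 -303.   102.3] 155 sh [ 477.7 -296.9   81.4] 241
((475.9438781738281, -303.5967102050781), 17.12613868713379)
 can [108.  102.9] captop mean [ 468.5 -175.7  102.6] 154 sh [ 470.6 -171.5   81.7] 234
((468.1180114746094, -176.2071075439453), 16.933340072631836)
 can [110.3 102.9] captop mean [492.8 -56.2 102.9] 149 sh [493.8 -54.9  82. ] 244
((492.5626220703125, -56.41687774658203), 16.912954330444336)
```

```bash
python3 - <<'E'
from h import *
for c in("scene","top"):
    W=np.load(c+"W.npy"); x,y,z=W[...,0],W[...,1],W[...,2]
    reg=(x>450)&(x<850)&(y>80)&(y<340)
    m=reg&(z>235)&(z<255)
    P=W[m][:,:2].astype(np.float32); r=cv2.minAreaRect(P); print(c,"top",r,np.nanmedian(z[m]),m.sum())
    b=cv2.boxPoints(r); print(b.round(1).tolist())
    m=reg&(z>2.5)&(z<10)&(x<640); k=cv2.morphologyEx(m.astype(np.uint8),cv2.MORPH_OPEN,np.ones((3,3)))>0
    P=W[k][:,:2].astype(np.float32); r=cv2.minAreaRect(P); print("deck",r,cv2.boxPoints(r).round(1).tolist(),np.nanmedian(z[k]))
    m=reg&(z>34)&(z<50)&(x<720); P=W[m]; print("guides",m.sum(),np.nanmedian(z[m]) )
    np.save(c+"g.npy",P)
    p=np.load(c+"p.npy"); v,u=np.where(reg); im=p[v.min():v.max(),u.min():u.max()]
    cv2.imwrite(f"pics/{c}bay.png",cv2.resize(cv2.cvtColor(np.clip(im.astype(float)*1.6,0,255).astype(np.uint8),cv2.COLOR_RGB2BGR),None,fx=5,fy=5,interpolation=cv2.INTER_CUBIC))
    print(im.shape)
E
```

```text
scene top ((700.0479125976562, 199.2618408203125), (120.49333190917969, 115.90654754638672), 80.3627700805664) 244.15570032689345 1134
[[632.7999877929688, 149.60000610351562], [747.0999755859375, 130.1999969482422], [767.2999877929688, 249.0], [653.0, 268.3999938964844]]
deck ((580.4366455078125, 211.630859375), (114.46412658691406, 128.4078369140625), 82.55929565429688) [[509.3999938964844, 163.1999969482422], [636.7000122070312, 146.60000610351562], [651.5, 260.1000061035156], [524.2000122070312, 276.70001220703125]] 5.429378186645863
guides 223 40.33638659967028
(109, 139, 3)
top top ((701.3486328125, 201.27499389648438), (128.3649444580078, 124.76400756835938), 82.54923248291016) 243.76173391844884 1649
[[631.2000122070312, 145.6999969482422], [754.9000244140625, 129.5], [771.5, 256.79998779296875], [647.7999877929688, 273.0]]
deck ((578.2686157226562, 217.7019805908203), (117.90060424804688, 121.76156616210938), 83.81425476074219) [[511.3999938964844, 165.6999969482422], [632.4000244140625, 152.5], [645.0999755859375, 269.70001220703125], [524.0999755859375, 282.8999938964844]] 5.126746332315179
guides 148 40.371031186647656
(148, 98, 3)
```

View pics/scenebay.png

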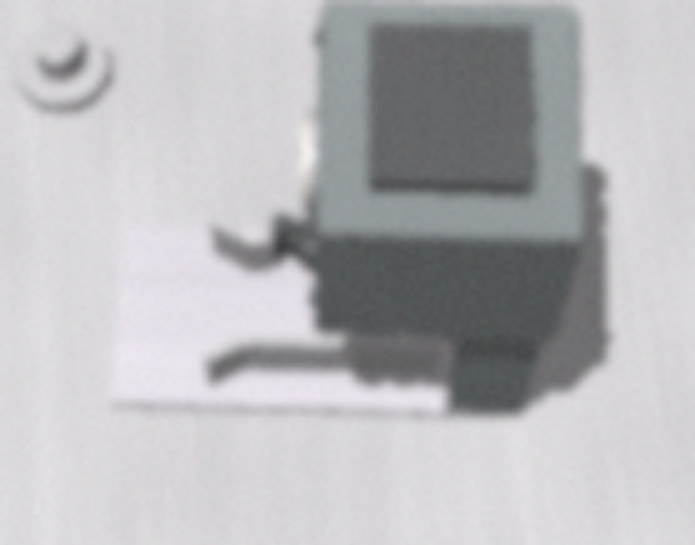

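View pics/topbay.png

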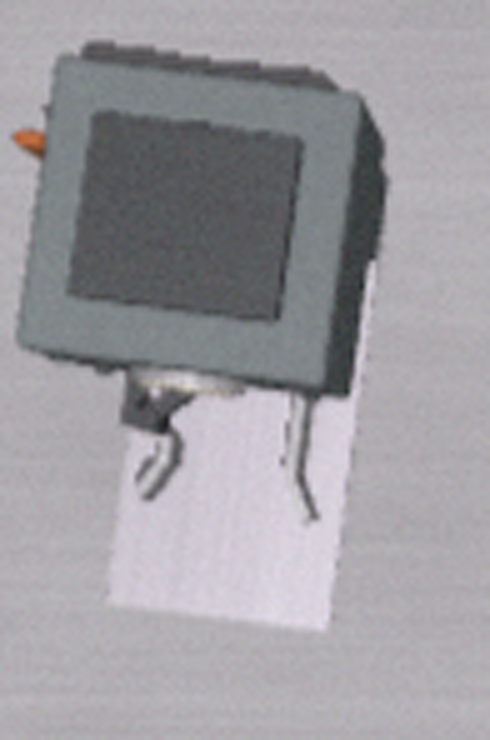

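```bash
cat >> h.py <<'E'
def proj(c,P):
    cp=ctrl.camera_params(c); f=192/np.tan(np.radians(cp["fovy"]/2)); P=np.atleast_2d(P).astype(float)
    Q=(np.c_[P,np.ones(len(P))]@np.array(cp["view"]).T); return np.c_[Q[:,0]/Q[:,2]*f+cp["cx"],Q[:,1]/Q[:,2]*f+cp["cy"]]
def b2w(P,pose):
    P=np.atleast_2d(P).astype(float); a=np.radians(pose[2]); c,s=np.cos(a),np.sin(a)
    return np.c_[pose[0]+c*P[:,0]-s*P[:,1],pose[1]+s*P[:,0]+c*P[:,1],P[:,2]]
E
python3 - <<'E'
from h import *
pose=(671.5,206,-6.6)
L=[([(-155,60,6),(-155,-60,6),(60,-60,6)],(0,0,255)),([(-155,60,6),(-40,60,6)],(0,0,255)),([(-97,40,42),(-75,30,42),(-63,30,42)],(0,255,0)),([(-97,-40,42),(-75,-30,42),(0,-30,42)],(0,255,0)),
([(-35,67.5,245),(-35,-67.5,245),(95,-67.5,245),(95,67.5,245),(-35,67.5,245)],(255,0,0)),([(-35,67.5,118),(-35,-67.5,118)],(255,0,255))]
for c,(u0,v0,w,h) in (("scene",(200,65,130,110)),("top",(120,105,110,140))):
    p=cv2.cvtColor(np.load(c+"p.npy"),cv2.COLOR_RGB2BGR)[v0:v0+h,u0:u0+w]
    k=5 if c=="scene" else 4
    im=cv2.resize(np.clip(p*1.5,0,255).astype(np.uint8),None,fx=k,fy=k,interpolation=cv2.INTER_CUBIC)
    for l,col in L:
        q=((proj(c,b2w(l,pose))-[u0,v0]+.5)*k).round().astype(np.int32)
        cv2.polylines(im,[q.reshape(-1,1,2)],False,col,1)
    cv2.imwrite(f"pics/{c}ov.png",im)
E
```

```text
(no output)
```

View pics/sceneov.png

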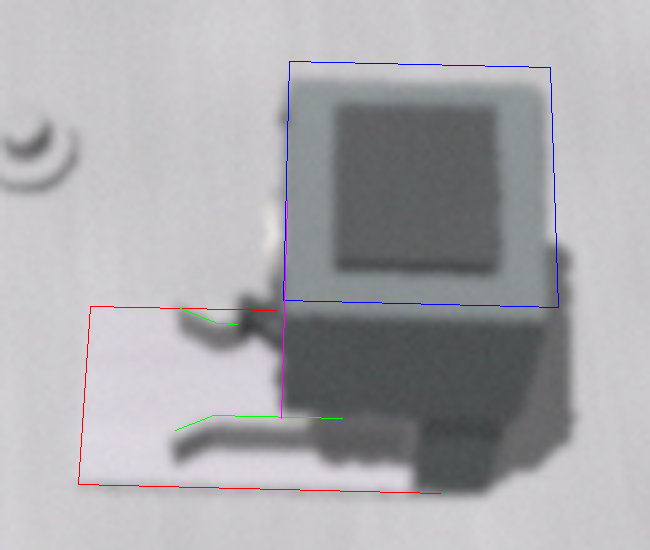

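View pics/topov.png

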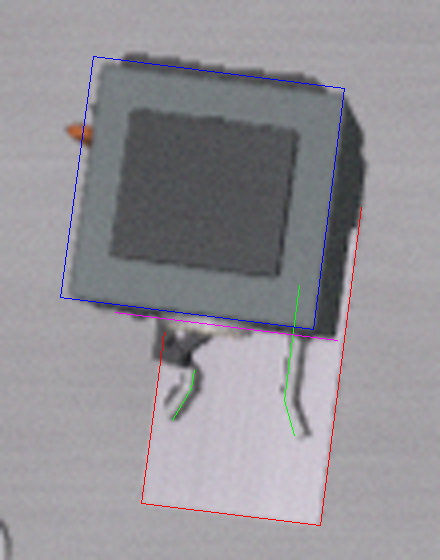

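>>> drive_tool([
  [0,0,0],
  [0,0,0],
  [0,0,0],
  [0,0,0],
  [0,0,0],
  [0,0,0],
  [0,0,0],
  [0,0,0],
  [0,0,0],
  [0,0,0],
], gripper=[0,0,0,0,0,0,0,0,0,0], turn=[-7.1,-7.1,-7.1,-7.1,-7.1,-7.1,-7.1,-7.1,-7.0,0], force=60)

```text
time_s: 2.23
eef_pos: [176.5, -494.5, 231.3]
ee_rot: [-0.706, 0.706, -0.039, 0.039]
force: [0.5, -0.6, -0.2]
grip_width: 1.001
```

```bash
cat >> h.py <<'E'
def to(x,y,z):
    s=ctrl.sense(); M=rot(s["ee_rot"]); print("t",round(s["time_s"],2),"pos",s["eef_pos"].round(1),"yaw",np.degrees(np.arctan2(M[1,0],M[0,0])).round(2),"F",s["force"].round(2),"grip",round(s["grip_width"],3))
    print("tool delta mm",(M.T@(np.array([x,y,z])-s["eef_pos"])).round(1), "tilt",M[:,1].round(3))
E
python3 -c "
from h import *
to(475.4,-304.5,231)"
```

```text
t 2.23 pos [ 176.5 -494.5  231.3] yaw -6.31 F [ 0.48 -0.55 -0.17] grip 1.001
tool delta mm [276.2   0.3 221.6] tilt [-0.  0. -1.]
```

>>> drive_tool([
  [0.023,0,0.0185],
  [0.023,0,0.0185],
  [0.023,0,0.0185],
  [0.023,0,0.0185],
  [0.023,0,0.0185],
  [0.023,0,0.0185],
  [0.023,0,0.0185],
  [0.023,0,0.0185],
  [0.023,0,0.0185],
  [0.023,0,0.0185],
  [0.023,0,0.0185],
  [0.023,0,0.018],
  [0,0,0],
], gripper=[0,0,0,0,0,0,0,0,0,0,0,0,0], turn=[0.3,0,0,0,0,0,0,0,0,0,0,0,0])

```text
time_s: 3.32
eef_pos: [480.0, -304.6, 231.1]
ee_rot: [0.706, -0.706, 0.042, -0.043]
force: [0.0, -0.2, -0.2]
grip_width: 1.0
```

```bash
python3 - <<'E'
from h import *
to(475.4,-304.5,40)
for c in("scene","top"):
    p,W=cloud(c); cv2.imwrite(f"pics/{c}1.png",cv2.cvtColor(p,cv2.COLOR_RGB2BGR)); np.save(c+"W1.npy",W)
E
```

```text
t 3.32 pos [ 480.  -304.6  231.1] yaw -6.87 F [ 0.01 -0.21 -0.25] grip 1.0
tool delta mm [ -4.7 191.1  -0.6] tilt [ 0.001  0.001 -1.   ]
```

View pics/scene1.png

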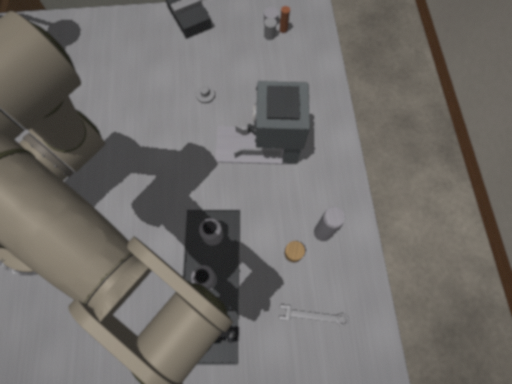

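View pics/top1.png

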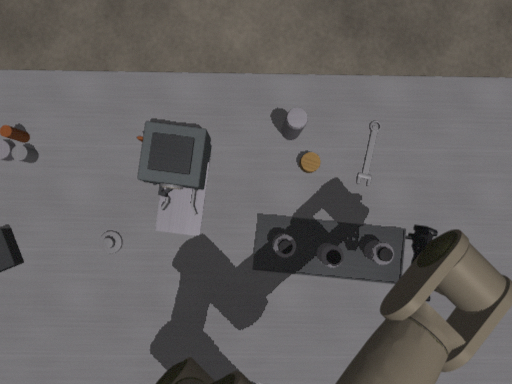

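```bash
python3 - <<'E'
from h import *
s=ctrl.sense(); print(s["joints"].round(3))
M=rot(s["ee_rot"]);t=s["eef_pos"]
for c in("scene","top"):
    W=np.load(c+"W1.npy"); P=W[np.isfinite(W[...,0])]; P=P[(P[:,2]>120)]; Q=(P-t); rx=Q@M[:,0]; rz=Q@M[:,2]; h=Q[:,2]
    az=np.arctan2(t[1],t[0]); rad=Q[:,0]*np.cos(az)+Q[:,1]*np.sin(az); tan=-Q[:,0]*np.sin(az)+Q[:,1]*np.cos(az)
    m=np.hypot(Q[:,0],Q[:,1])<350
    print(c)
    for lo in range(0,700,25):
        k=m&(h>=lo)&(h<lo+25)
        if k.sum()>3: print(lo,k.sum(),"bayx max",rx[k].max().round(),"radial",rad[k].min().round(),rad[k].max().round(),"tan",tan[k].min().round(),tan[k].max().round())
E
```

```text
[-0.778  0.407  1.365 -0.     1.369 -0.657]
scene
50 36 bayx max 77.0 radial 45.0 73.0 tan 10.0 46.0
75 63 bayx max 76.0 radial 37.0 71.0 tan 3.0 46.0
100 179 bayx max 72.0 radial 39.0 69.0 tan 11.0 44.0
200 7 bayx max 36.0 radial -74.0 41.0 tan -28.0 72.0
225 202 bayx max 58.0 radial -101.0 48.0 tan -47.0 85.0
250 925 bayx max 74.0 radial -114.0 58.0 tan -61.0 88.0
275 5391 bayx max 70.0 radial -145.0 53.0 tan -64.0 88.0
300 6232 bayx max 49.0 radial -241.0 27.0 tan -56.0 107.0
325 4747 bayx max -74.0 radial -317.0 -94.0 tan -8.0 188.0
350 5455 bayx max -118.0 radial -310.0 -153.0 tan 5.0 201.0
375 2525 bayx max -170.0 radial -317.0 -219.0 tan 34.0 201.0
400 341 bayx max -184.0 radial -313.0 -295.0 tan 141.0 188.0
top
0 9 bayx max 57.0 radial 35.0 48.0 tan 31.0 34.0
25 22 bayx max 58.0 radial 36.0 48.0 tan 17.0 35.0
50 131 bayx max 77.0 radial 22.0 72.0 tan 15.0 46.0
75 133 bayx max 74.0 radial 5.0 70.0 tan 20.0 46.0
100 208 bayx max 72.0 radial -57.0 68.0 tan -34.0 44.0
125 56 bayx max 35.0 radial -14.0 23.0 tan 34.0 41.0
200 100 bayx max 63.0 radial -69.0 44.0 tan -32.0 74.0
225 514 bayx max 74.0 radial -110.0 57.0 tan -31.0 87.0
250 1298 bayx max 74.0 radial -147.0 57.0 tan -51.0 89.0
275 4502 bayx max 70.0 radial -221.0 52.0 tan -56.0 100.0
300 4928 bayx max 45.0 radial -236.0 21.0 tan -54.0 106.0
325 2939 bayx max -76.0 radial -228.0 -102.0 tan -5.0 106.0
350 554 bayx max -120.0 radial -207.0 -155.0 tan 25.0 91.0
```

>>> drive_tool([
  [-0.0047,0.03,-0.0006],
  [0,0.035,0],
  [0,0.035,0],
  [0,0.035,0],
  [0,0.03,0],
  [0,0.016,0],
  [0,0.01,0],
  [0,0,0],
], gripper=[0,0,0,0,0,0,0,0], turn=[0,0,0,0,0,0,0,0])

```text
time_s: 4.08
eef_pos: [470.9, -307.5, 38.8]
ee_rot: [0.706, -0.705, 0.044, -0.042]
force: [-0.6, -0.1, 0.4]
grip_width: 0.998
```

```bash
python3 - <<'E'
from h import *
to(475.4,-304.5,40)
E
```

```text
t 4.08 pos [ 470.9 -307.5   38.8] yaw -7.0 F [-0.58 -0.06  0.44] grip 0.998
tool delta mm [ 4.1 -1.3  3.5] tilt [-0.002  0.002 -1.   ]
```

>>> drive_tool([
  [0.004,-0.001,0.0035],
  [0,0,0],
  [0,0,0],
  [0,0,0],
  [0,0,0],
  [0,0,0],
  [0,0,0],
], gripper=[0,0,0.3,0.6,1,1,1], turn=[0,0,0,0,0,0,0])

```text
time_s: 4.67
eef_pos: [476.9, -304.8, 42.5]
ee_rot: [-0.705, 0.706, -0.042, 0.043]
force: [-0.8, 0.7, 7.0]
grip_width: 0.639
```

```bash
python3 - <<'E'
from h import *
to(475.4,-304.5,40)
E
```

```text
t 4.67 pos [ 476.9 -304.8   42.5] yaw -6.86 F [-0.84  0.7   7.  ] grip 0.639
tool delta mm [-1.5  2.5  0.1] tilt [ 0.001 -0.001 -1.   ]
```

>>> drive_tool([
  [0,0,0],
  [0,-0.01,0],
  [0,-0.01,0],
  [0,0,0],
  [0,0,0],
  [0,0,0],
], gripper=[1,1,1,1,1,1], turn=[0,0,0,0,0,0])

```text
time_s: 5.17
eef_pos: [476.4, -304.3, 61.3]
ee_rot: [0.706, -0.706, 0.042, -0.042]
force: [0.2, -0.1, -1.8]
grip_width: 0.638
```

>>> drive_tool([
  [0,0,0],
], gripper=[1], turn=[0])

```text
time_s: 5.25
eef_pos: [476.3, -304.2, 60.9]
ee_rot: [0.706, -0.706, 0.043, -0.042]
force: [-0.3, -0.1, -1.5]
grip_width: 0.641
```

>>> drive_tool([
  [0,0,0],
], gripper=[1], turn=[0])

```text
time_s: 5.33
eef_pos: [476.3, -304.3, 60.9]
ee_rot: [0.706, -0.706, 0.043, -0.042]
force: [0.4, -0.1, -1.5]
grip_width: 0.638
```

>>> drive_tool([
  [0,0.01,0],
  [0,0.007,0],
  [0,0.002,0],
  [0,0,0],
], gripper=[1,1,1,1], turn=[0,0,0,0])

```text
time_s: 5.67
eef_pos: [476.1, -304.2, 42.3]
ee_rot: [0.706, -0.706, 0.043, -0.042]
force: [-4.6, 2.9, 10.1]
grip_width: 0.642
```

>>> drive_tool([
  [0,0,0],
  [0,0,0],
  [0,0,0],
  [0,-0.02,0],
  [0,-0.03,0],
  [0,-0.03,0],
  [-0.003,0,0.015],
  [-0.005,0,0.03],
  [-0.006,0,0.035],
  [-0.006,0,0.03],
  [-0.003,0,0.0155],
  [0,0,0],
], gripper=[0.6,0.3,0,0,0,0,0,0,0,0,0,0], turn=[0,0,0,0,0,0,0,0,0,0,0,0])

```text
time_s: 6.67
eef_pos: [468.3, -174.3, 121.9]
ee_rot: [0.706, -0.706, 0.042, -0.041]
force: [0.0, 0.7, -0.4]
grip_width: 1.0
```

```bash
python3 - <<'E'
from h import *
to(467.7,-177.2,40)
E
```

```text
t 6.67 pos [ 468.3 -174.3  121.9] yaw -6.7 F [ 0.04  0.69 -0.44] grip 1.0
tool delta mm [-0.2 81.9 -3.1] tilt [-0.001  0.001 -1.   ]
```

>>> drive_tool([
  [0,0.03,-0.003],
  [0,0.03,0],
  [0,0.02,0],
  [0,0,0],
  [0,0,0],
  [0,0,0],
  [0,0,0],
  [0,0,0],
  [0,0,0],
  [0,0,0],
], gripper=[0,0,0,0,0.3,0.6,1,1,1,1], turn=[0,0,0,0,0,0,0,0,0,0])

```text
time_s: 7.5
eef_pos: [468.9, -180.8, 44.0]
ee_rot: [-0.705, 0.706, -0.042, 0.043]
force: [-2.2, -1.1, 6.9]
grip_width: 0.641
```

>>> drive_tool([
  [0,-0.01,0],
  [0,-0.01,0],
  [0,0,0],
  [0,0,0],
  [0,0,0],
], gripper=[1,1,1,1,1], turn=[0,0,0,0,0])

```text
time_s: 7.92
eef_pos: [468.2, -180.0, 62.3]
ee_rot: [0.706, -0.706, 0.042, -0.042]
force: [0.3, 0.2, -4.9]
grip_width: 0.641
```

>>> drive_tool([
  [0,0,0],
], gripper=[1], turn=[0])

```text
time_s: 8.0
eef_pos: [468.1, -179.9, 62.0]
ee_rot: [0.706, -0.706, 0.042, -0.042]
force: [-0.7, 0.3, -4.7]
grip_width: 0.637
```

>>> drive_tool([
  [0,-0.015,0],
  [0,-0.03,0],
  [0,-0.03,0],
  [0,-0.03,0.005],
  [0.002,-0.005,0.015],
  [0.0035,0,0.03],
  [0.0035,0,0.035],
  [0.004,0,0.035],
  [0.004,0,0.035],
  [0.004,0,0.035],
  [0.004,0,0.035],
  [0.004,0,0.035],
  [0.004,0,0.035],
  [0.004,0,0.035],
  [0.004,0,0.035],
  [0.003,0,0.02],
  [0.002,0,0.012],
  [0,0,0.008],
  [0,0,0],
], gripper=[1,1,1,1,1,1,1,1,1,1,1,1,1,1,1,1,1,1,1], turn=[0,0,0,0,0,0,0,0,0,0,0,0,0,0,0,0,0,0,0])

```text
time_s: 9.58
eef_pos: [562.2, 217.1, 171.8]
ee_rot: [-0.706, 0.706, -0.042, 0.042]
force: [-0.9, -0.0, -4.8]
grip_width: 0.638
```

```bash
python3 - <<'E'
from h import *
to(560.2,217.4,44)
for c in("scene","top"):
    p,W=cloud(c); cv2.imwrite(f"pics/{c}2.png",cv2.cvtColor(p,cv2.COLOR_RGB2BGR)); np.save(c+"W2.npy",W)
E
```

```text
t 9.58 pos [562.2 217.1 171.8] yaw -6.81 F [-0.85 -0.01 -4.81] grip 0.638
tool delta mm [-1.900e+00  1.278e+02  1.000e-01] tilt [-0.001 -0.    -1.   ]
```

View pics/top2.png

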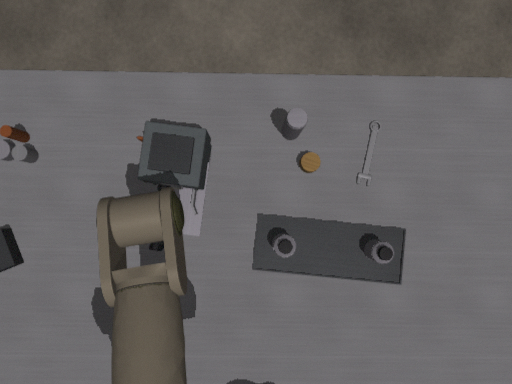

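View pics/scene2.png

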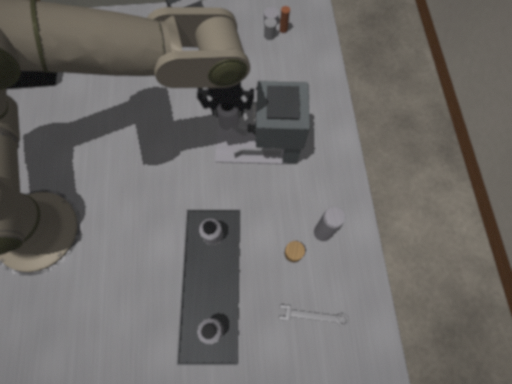

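>>> drive_tool([
  [-0.002,0.02,0],
  [0,0.03,0],
  [0,0.03,0],
  [0,0.025,0],
  [0,0.012,0],
  [0,0.004,0],
  [0,0,0],
], gripper=[1,1,1,1,1,1,1], turn=[0,0,0,0,0,0,0])

```text
time_s: 10.27
eef_pos: [560.5, 216.1, 51.4]
ee_rot: [-0.706, 0.706, -0.043, 0.043]
force: [-0.3, -0.6, -4.0]
grip_width: 0.642
```

>>> drive_tool([
  [0,0.004,0],
  [0,0.003,0],
  [0,0.001,0],
  [0,0,0],
], gripper=[1,1,1,1], turn=[0,0,0,0])

```text
time_s: 10.6
eef_pos: [561.5, 216.9, 46.1]
ee_rot: [0.706, -0.706, 0.041, -0.044]
force: [-3.3, -2.6, 9.4]
grip_width: 0.638
```

>>> drive_tool([
  [0,0,0],
  [0,0,0],
  [0,0,0],
  [0,0,0],
  [0,0,0],
  [0,-0.01,0],
  [0,-0.02,0],
  [0,-0.03,0],
  [0,-0.03,0],
  [-0.02,-0.03,-0.01],
  [-0.035,0,-0.03],
  [-0.035,0,-0.03],
  [-0.035,0,-0.03],
], gripper=[0.7,0.5,0.3,0.15,0.1,0.1,0.1,0.1,0.1,0.1,0.1,0.1,0.1], turn=[0,0,0,0,0,0,0,0,0,0,0,0,0])

```text
time_s: 11.68
eef_pos: [433.8, 139.2, 164.1]
ee_rot: [0.706, -0.706, 0.041, -0.043]
force: [0.6, -1.0, 1.1]
grip_width: 0.901
```

```bash
python3 - <<'E'
from h import *
to(560.2,217.4,44)
for c in("scene","top"):
    p,W=cloud(c); cv2.imwrite(f"pics/{c}3.png",cv2.cvtColor(p,cv2.COLOR_RGB2BGR)); np.save(c+"W3.npy",W)
    x,y,z=W[...,0],W[...,1],W[...,2]
    for cx,cy in((475,-305),(560,217),(492,-57)):
        top=(np.hypot(x-cx,y-cy)<32)&(z>95)&(z<115)
        if top.sum()>9: print(c,cv2.minEnclosingCircle(W[top][:,:2].astype(np.float32)),np.nanmedian(z[top]))
E
```

```text
t 11.68 pos [433.8 139.2 164.1] yaw -6.81 F [ 0.62 -1.04  1.06] grip 0.901
tool delta mm [116.  120.4  92.6] tilt [ 0.002 -0.    -1.   ]
scene ((477.29443359375, -305.385009765625), 16.72498893737793) 102.99626925161868
scene ((563.1666259765625, 217.8517303466797), 17.338905334472656) 104.7399555999009
scene ((491.170654296875, -58.64862823486328), 16.98062515258789) 103.37061802015558
top ((478.3037414550781, -303.6189270019531), 17.308696746826172) 102.37014489662317
top ((564.0833740234375, 220.51870727539062), 16.774280548095703) 104.8866489668734
top ((492.5299987792969, -56.676753997802734), 16.682661056518555) 102.6843878221614
```

View pics/scene3.png

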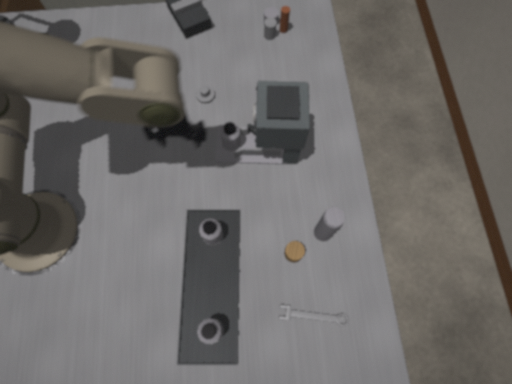

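>>> drive_tool([
  [0,-0.025,-0.025],
  [0.01,-0.025,-0.03],
  [0.025,-0.025,-0.03],
  [0.03,-0.021,-0.03],
  [0.03,0,-0.03],
  [0.033,0,-0.025],
  [0.036,0,-0.018],
  [0.036,0,0],
  [0.036,0,0],
  [0.034,0,0],
  [0.014,0,0],
  [0,0,0],
], gripper=[1,1,1,1,1,1,1,1,1,1,1,1], turn=[0,0,0,0,0,0,0,0,0,0,0,0], force=80)

```text
time_s: 12.78
eef_pos: [691.1, -73.1, 252.9]
ee_rot: [0.706, -0.706, 0.042, -0.042]
force: [0.1, -0.1, -0.9]
grip_width: -0.002
```

>>> drive_tool([
  [0.03,0,0],
  [0.03,0,0],
  [0.03,0,0],
  [0.03,0,0],
  [0.03,0,0],
  [0,0,0],
], gripper=[1,1,1,1,1,1], turn=[0,0,0,0,0,0])

```text
time_s: 13.28
eef_pos: [785.7, -85.2, 236.3]
ee_rot: [0.706, -0.706, 0.036, -0.049]
force: [-0.9, -0.6, 0.4]
grip_width: 0.003
```

```bash
python3 - <<'E'
from h import *
to(695,-80,260); print(ctrl.sense()["joints"].round(3))
E
```

```text
t 13.28 pos [785.7 -85.2 236.3] yaw -6.86 F [-0.94 -0.62  0.38] grip 0.003
tool delta mm [-90.2 -25.3  -5.6] tilt [ 0.018 -0.001 -1.   ]
[-0.257  1.075  0.192  0.004  1.857 -0.136]
```

>>> drive_tool([
  [0.0417,0,0],
  [0.0417,0,0],
  [0.0417,0,0],
  [0.0417,0,0],
  [0.0417,0,0],
  [0.0417,0,0],
], gripper=[1,1,1,1,1,1], turn=[0,0,0,0,0,0])

```text
time_s: 13.78
eef_pos: [837.1, -93.4, 198.6]
ee_rot: [-0.7, 0.707, 0.016, 0.101]
force: [-0.1, -0.3, -0.3]
grip_width: -0.002
```

```bash
python3 - <<'E'
from h import *
to(695,-80,260); print(ctrl.sense()["joints"].round(3))
E
```

```text
t 13.78 pos [837.1 -93.4 198.6] yaw -6.86 F [-0.12 -0.27 -0.29] grip -0.002
tool delta mm [-130.6  -84.2   -3.6] tilt [ 0.164 -0.019 -0.986]
[-0.257  1.131  0.187  0.024  1.66  -0.133]
```

>>> drive_tool([
  [0.0417,-0.03,0],
  [0.0417,-0.03,0],
  [0.0417,-0.03,0],
  [0.0417,-0.03,0],
  [0.0417,-0.03,0],
], gripper=[1,1,1,1,1], turn=[0,0,0,0,0])

```text
time_s: 14.2
eef_pos: [828.7, -93.8, 295.8]
ee_rot: [-0.694, 0.704, 0.053, 0.137]
force: [-0.2, -0.1, -0.4]
grip_width: 0.001
```

```bash
python3 - <<'E'
from h import *
to(695,-80,260); print(ctrl.sense()["joints"].round(3))
E
```

```text
t 14.2 pos [828.7 -93.8 295.8] yaw -6.87 F [-0.18 -0.11 -0.38] grip 0.001
tool delta mm [-139.1   -1.5   -2.3] tilt [ 0.266 -0.03  -0.964]
[-0.265  1.013  0.186  0.041  1.674 -0.136]
```

>>> drive_tool([
  [0.0417,0,0],
  [0.0417,0,0],
  [0.0417,0,0],
  [0.0417,0,0],
  [0.0417,0,0],
  [0.0417,0,0],
], gripper=[1,1,1,1,1,1], turn=[0,0,0,0,0,0])

```text
time_s: 14.7
eef_pos: [869.4, -100.1, 290.3]
ee_rot: [-0.683, 0.699, 0.103, 0.186]
force: [-0.2, -0.6, -0.7]
grip_width: 0.002
```

```bash
python3 - <<'E'
from h import *
to(695,-80,260); print(ctrl.sense()["joints"].round(3))
E
```

```text
t 14.7 pos [ 869.4 -100.1  290.3] yaw -6.9 F [-0.2  -0.6  -0.67] grip 0.002
tool delta mm [-173.1  -42.4   -0.9] tilt [ 0.397 -0.045 -0.917]
[-0.266  1.036  0.187  0.061  1.513 -0.137]
```

>>> drive_tool([
  [0.0417,0,0],
  [0.0417,0,0],
  [0.0417,0,0],
  [0.0417,0,0],
  [0.0417,0,0],
  [0.0417,0,0],
], gripper=[1,1,1,1,1,1], turn=[0,0,0,0,0,0])

```text
time_s: 15.2
eef_pos: [895.9, -104.2, 317.9]
ee_rot: [-0.669, 0.689, 0.151, 0.233]
force: [0.4, -0.5, -0.2]
grip_width: -0.002
```

```bash
python3 - <<'E'
from h import *
to(540,221.5,150); print(ctrl.sense()["joints"].round(3))
E
```

```text
t 15.2 pos [ 895.9 -104.2  317.9] yaw -6.94 F [ 0.4  -0.5  -0.17] grip -0.002
tool delta mm [-422.5  -61.1  280.6] tilt [ 0.52  -0.059 -0.852]
[-0.268  1.021  0.187  0.082  1.389 -0.141]
```

>>> drive_tool([
  [0.0417,0,0],
  [0.0417,0,0],
  [0.0417,0,0],
  [0.0417,0,0],
], gripper=[1,1,1,1], turn=[0,0,0,0])

```text
time_s: 15.53
eef_pos: [906.0, -106.0, 351.8]
ee_rot: [-0.658, 0.682, 0.183, 0.263]
force: [-0.4, -0.2, -0.8]
grip_width: 0.003
```

```bash
python3 - <<'E'
from h import *
to(535,222,150); s=ctrl.sense(); print(s["joints"].round(3)); M=rot(s["ee_rot"]); t=s["eef_pos"]
for c in("scene","top"):
    p,W=cloud(c); cv2.imwrite(f"pics/{c}4.png",cv2.cvtColor(p,cv2.COLOR_RGB2BGR))
    P=W[np.isfinite(W[...,0])]; Q=(P-t)@M; a=-Q[:,1]; P=P
    m=(np.abs(Q[:,0])<120)&(np.abs(Q[:,2])<60)&(P[:,2]>200)
    for lo in range(-15,260,15):
        k=m&(a>=lo)&(a<lo+15)
        if k.sum()>2: print(c,lo,k.sum(),"r",Q[k,0].min().round(),Q[k,0].max().round(),"z",Q[k,2].min().round(),Q[k,2].max().round())
E
```

```text
t 15.53 pos [ 906.  -106.   351.8] yaw -6.97 F [-0.36 -0.2  -0.8 ] grip 0.003
tool delta mm [-447.6  -81.7  280.9] tilt [ 0.596 -0.068 -0.8  ]
[-0.271  0.993  0.187  0.097  1.325 -0.143]
scene 0 28 r -13.0 13.0 z -12.0 -1.0
scene 15 34 r -11.0 14.0 z -12.0 -2.0
scene 30 27 r -13.0 17.0 z -14.0 -7.0
scene 45 116 r -37.0 41.0 z -14.0 7.0
scene 60 75 r -13.0 52.0 z -18.0 -1.0
scene 75 112 r 6.0 62.0 z -18.0 11.0
scene 90 187 r 13.0 61.0 z -20.0 12.0
scene 105 73 r 29.0 42.0 z -12.0 9.0
scene 120 66 r -13.0 38.0 z -38.0 14.0
scene 135 145 r -9.0 38.0 z -38.0 13.0
scene 150 148 r 11.0 38.0 z -36.0 17.0
scene 165 117 r 16.0 36.0 z -34.0 14.0
scene 180 65 r 25.0 40.0 z -31.0 16.0
scene 195 82 r 25.0 40.0 z -30.0 10.0
scene 210 184 r -49.0 41.0 z -53.0 20.0
scene 225 170 r -105.0 48.0 z -54.0 56.0
scene 240 500 r -119.0 54.0 z -59.0 56.0
scene 255 877 r -119.0 54.0 z -60.0 56.0
top 0 8 r 4.0 12.0 z 8.0 12.0
top 15 3 r 8.0 16.0 z 8.0 11.0
top 30 3 r 15.0 20.0 z 8.0 11.0
top 45 29 r 15.0 40.0 z 4.0 14.0
top 60 35 r 16.0 51.0 z -11.0 18.0
top 75 67 r 19.0 63.0 z -12.0 17.0
top 90 156 r 29.0 64.0 z -12.0 14.0
top 105 64 r 33.0 45.0 z -8.0 12.0
top 120 46 r 24.0 41.0 z -21.0 32.0
top 135 85 r 25.0 40.0 z -25.0 30.0
top 150 105 r 26.0 39.0 z -28.0 28.0
top 165 69 r 28.0 38.0 z -24.0 27.0
top 180 39 r 27.0 41.0 z -29.0 25.0
top 195 66 r 33.0 41.0 z -24.0 23.0
top 210 128 r 31.0 42.0 z -26.0 19.0
top 225 78 r -100.0 49.0 z -48.0 58.0
top 240 282 r -99.0 55.0 z -59.0 59.0
top 255 632 r -95.0 55.0 z -60.0 59.0
```

View pics/top4.png

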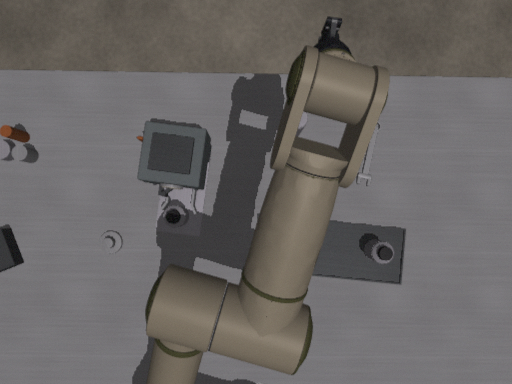

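```bash
python3 - <<'E'
from h import *
to(550,-63,330)
E
```

```text
t 15.63 pos [ 905.7 -105.9  353.2] yaw -6.96 F [-0.48 -0.22  0.22] grip 0.001
tool delta mm [-300.4 -196.6    0.4] tilt [ 0.597 -0.068 -0.8  ]
```

>>> drive_tool([
  [-0.015,-0.01,0],
  [-0.03,-0.0195,0],
  [-0.03,-0.0195,0],
  [-0.03,-0.0195,0],
  [-0.03,-0.0195,0],
  [-0.03,-0.0195,0],
  [-0.03,-0.0195,0],
  [-0.03,-0.0195,0],
  [-0.03,-0.0195,0],
  [-0.03,-0.0195,0],
  [-0.015,-0.01,0],
  [0,0,0],
], gripper=[1,1,1,1,1,1,1,1,1,1,1,1], turn=[0,0,0,0,0,0,0,0,0,0,0,0])

```text
time_s: 16.63
eef_pos: [574.6, -66.6, 332.0]
ee_rot: [-0.658, 0.682, 0.182, 0.263]
force: [-1.0, -0.3, 0.0]
grip_width: -0.003
```

>>> drive_tool([
  [0,0,0],
  [0,0,0],
  [0,0,0],
  [0,0,0],
  [0,0,0],
  [0,0,0],
  [0,0,0],
  [0,0,0],
  [0,0,0],
  [0,0,0],
  [0,0,0],
  [0,0,0],
  [0,0,0],
  [0,0,0],
], gripper=[1,1,1,1,1,1,1,1,1,1,1,1,1,1], turn=[7,7,7,7,7,7,7,7,7,7,7,7,6,0])

```text
time_s: 17.8
eef_pos: [577.6, -67.4, 331.3]
ee_rot: [-0.594, 0.295, -0.338, 0.668]
force: [0.4, 0.1, -0.2]
grip_width: -0.004
```

```bash
python3 - <<'E'
from h import *
s=ctrl.sense(); print(rot(s["ee_rot"]).round(3),s["joints"].round(3))
to(502.6,225,150)
E
```

```text
[[-0.121  0.594  0.795]
 [-0.993 -0.067 -0.101]
 [-0.006 -0.802  0.598]] [-0.392  0.062  1.673  0.232  0.799  1.192]
t 17.8 pos [577.6 -67.4 331.3] yaw -96.93 F [ 0.38  0.15 -0.24] grip -0.004
tool delta mm [-280.1   81.2 -197.4] tilt [ 0.594 -0.067 -0.802]
```

>>> drive_tool([
  [-0.01,0,-0.01],
  [-0.02,0,-0.02],
  [-0.028,0,-0.02],
  [-0.028,0.008,-0.02],
  [-0.028,0.008,-0.02],
  [-0.028,0.008,-0.02],
  [-0.028,0.01,-0.02],
  [-0.028,0.01,-0.02],
  [-0.028,0.012,-0.02],
  [-0.028,0.012,-0.017],
  [-0.018,0.01,-0.01],
  [-0.008,0.003,0],
  [0,0,0],
], gripper=[1,1,1,1,1,1,1,1,1,1,1,1,1], turn=[0,0,0,0,0,0,0,0,0,0,0,0,0])

```text
time_s: 18.88
eef_pos: [502.2, 222.7, 151.0]
ee_rot: [-0.595, 0.299, -0.336, 0.666]
force: [0.6, -0.6, -0.4]
grip_width: -0.002
```

```bash
python3 - <<'E'
from h import *
s=ctrl.sense(); print(rot(s["ee_rot"]).round(3),s["joints"].round(3))
to(500.6,225.2,18)
for c in("scene","top"):
    p,W=cloud(c); cv2.imwrite(f"pics/{c}5.png",cv2.cvtColor(p,cv2.COLOR_RGB2BGR))
E
```

```text
[[-0.113  0.593  0.797]
 [-0.994 -0.066 -0.092]
 [-0.001 -0.803  0.596]] [ 0.322  0.262  1.951 -0.666  0.417  2.552]
t 18.88 pos [502.2 222.7 151. ] yaw -96.5 F [ 0.6  -0.58 -0.39] grip -0.002
tool delta mm [ -2.1 105.6 -80.8] tilt [ 0.593 -0.066 -0.803]
```

View pics/scene5.png

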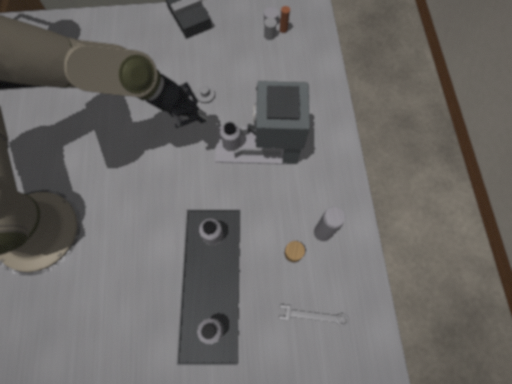

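>>> drive_tool([
  [0,0,0],
  [0,0,0],
  [0,0,0],
  [0,0,0],
  [0,0,0],
  [0,0,0],
  [0,0,0],
  [0,0,0],
  [0,0,0],
  [0,0,0],
  [0,0,0],
  [0,0,0],
  [0,0,0],
  [0,0,0],
  [0,0,0],
  [0,0,0],
  [0,0,0],
  [0,0,0],
  [0,0,0],
  [0,0,0],
], gripper=[1,1,1,1,1,1,1,1,1,1,1,1,1,1,1,1,1,1,1,1], turn=[-7,-7,-7,-7,-7,-7,-7,-7,-7,-7,-7,-7,-7,-7,-7,-7,-7,-7,-7,-7])

```text
time_s: 20.65
eef_pos: [502.6, 220.1, 153.0]
ee_rot: [-0.518, 0.729, 0.445, -0.052]
force: [-0.2, 0.5, -0.0]
grip_width: -0.0
```

>>> drive_tool([
  [0,0,0],
  [0,0,0],
  [0,0,0],
  [0,0,0],
  [0,0,0],
  [0,0,0],
  [0,0,0],
], gripper=[1,1,1,1,1,1,1], turn=[-7,-7,-7,-7,-7,-5,0])

```text
time_s: 21.23
eef_pos: [502.6, 220.2, 152.9]
ee_rot: [-0.335, 0.668, 0.595, -0.297]
force: [-0.1, 0.5, 0.1]
grip_width: 0.003
```

```bash
python3 - <<'E'
from h import *
s=ctrl.sense(); print(rot(s["ee_rot"]).round(3),s["joints"].round(3))
to(500.6,225.2,18)
E
```

```text
[[ 0.116  0.594 -0.796]
 [ 0.993 -0.068  0.094]
 [ 0.002 -0.801 -0.598]] [ 0.317  0.257  1.953 -0.665  0.417 -0.593]
t 21.23 pos [502.6 220.2 152.9] yaw 83.33 F [-0.07  0.49  0.14] grip 0.003
tool delta mm [  4.5 106.6  82.8] tilt [ 0.594 -0.068 -0.801]
```

>>> drive_tool([
  [0.0045,0.02,0.015],
  [0,0.025,0.02],
  [0,0.025,0.02],
  [0,0.015,0.012],
  [0,0.004,0.003],
  [0,0,0],
], gripper=[1,1,1,1,1,1], turn=[0,0,0,0,0,0])

```text
time_s: 21.73
eef_pos: [503.3, 226.4, 55.6]
ee_rot: [-0.337, 0.668, 0.592, -0.3]
force: [0.2, 0.4, 0.4]
grip_width: -0.0
```

```bash
python3 - <<'E'
from h import *
s=ctrl.sense(); print(s["joints"].round(3))
to(500.6,225.2,18)
for c in("scene","top"):
    p,W=cloud(c); cv2.imwrite(f"pics/{c}6.png",cv2.cvtColor(p,cv2.COLOR_RGB2BGR))
E
```

```text
[ 0.332  0.458  2.004 -1.232  0.279  0.021]
t 21.73 pos [503.3 226.4  55.6] yaw 83.13 F [0.16 0.36 0.42] grip -0.0
tool delta mm [-1.5 28.8 24.4] tilt [ 0.589 -0.072 -0.805]
```

View pics/scene6.png

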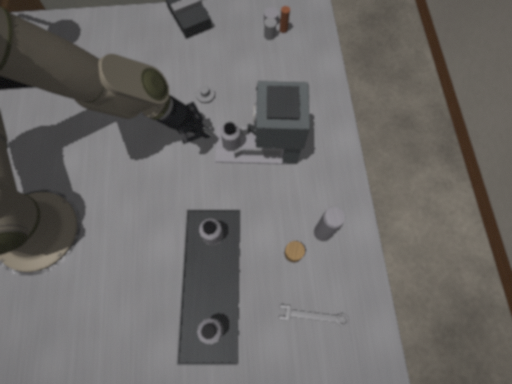

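>>> drive_tool([
  [-0.001,0.01,0.002],
  [0,0.01,0.004],
  [0,0.01,0.005],
  [0,0.005,0.004],
  [0,0,0],
], gripper=[1,1,1,1,1], turn=[0,0,0,0,0])

```text
time_s: 22.25
eef_pos: [516.9, 229.3, 30.6]
ee_rot: [-0.346, 0.665, 0.587, -0.307]
force: [-0.1, -0.4, -0.3]
grip_width: -0.004
```

```bash
cat >>h.py <<'E'
POSE=(671.5,206,-6.6)
def bay():
    t=ctrl.sense()["eef_pos"]; a=np.radians(POSE[2]);d=t[:2]-POSE[:2]; print("bay xy",(np.cos(a)*d[0]+np.sin(a)*d[1]).round(1),(-np.sin(a)*d[0]+np.cos(a)*d[1]).round(1))
E
python3 - <<'E'
from h import *
s=ctrl.sense(); print(s["joints"].round(3)); print(rot(s["ee_rot"]).round(3))
to(512.6,223.8,18);bay()
E
```

```text
[ 0.324  0.53   1.961 -1.232  0.268  0.023]
[[ 0.123  0.567 -0.815]
 [ 0.992 -0.073  0.099]
 [-0.003 -0.821 -0.572]]
t 22.25 pos [516.9 229.3  30.6] yaw 82.93 F [-0.11 -0.4  -0.29] grip -0.004
tool delta mm [-6.   8.3 10.2] tilt [ 0.567 -0.073 -0.821]
bay xy -156.2 5.4
```

>>> drive_tool([
  [-0.003,0.004,0.003],
  [-0.003,0.004,0.004],
  [0,0.002,0.003],
  [0,0,0],
], gripper=[1,1,1,1], turn=[0,0,0,0])

```text
time_s: 22.58
eef_pos: [516.5, 225.8, 23.8]
ee_rot: [-0.35, 0.663, 0.584, -0.311]
force: [0.1, 0.3, -0.6]
grip_width: 0.002
```

```bash
python3 - <<'E'
from h import *
s=ctrl.sense(); print(s["joints"].round(3)); print(rot(s["ee_rot"]).round(3))
to(512.6,223.8,18);bay()
E
```

```text
[ 0.316  0.541  1.962 -1.232  0.26   0.02 ]
[[ 0.124  0.557 -0.821]
 [ 0.992 -0.073  0.101]
 [-0.004 -0.827 -0.562]]
t 22.58 pos [516.5 225.8  23.8] yaw 82.86 F [ 0.13  0.3  -0.59] grip 0.002
tool delta mm [-2.5  2.7  6.3] tilt [ 0.557 -0.073 -0.827]
bay xy -156.2 1.9
```

>>> drive_tool([
  [-0.002,0.0065,-0.004],
  [0,0.0055,-0.006],
  [0,0.0045,-0.006],
  [0,0.003,-0.004],
  [0,0,0],
], gripper=[1,1,1,1,1], turn=[0,0,0,0,0])

```text
time_s: 23.0
eef_pos: [544.8, 220.3, 19.5]
ee_rot: [-0.35, 0.663, 0.584, -0.31]
force: [1.0, -0.5, 1.1]
grip_width: 0.001
```

```bash
python3 - <<'E'
from h import *
s=ctrl.sense(); print(s["joints"].round(3)); print(rot(s["ee_rot"]).round(3))
to(532.6,222,18);bay()
for c in("scene","top"):
    p,W=cloud(c); cv2.imwrite(f"pics/{c}7.png",cv2.cvtColor(p,cv2.COLOR_RGB2BGR))
    x,y,z=W[...,0],W[...,1],W[...,2]
    top=(np.hypot(x-565,y-219)<32)&(z>98)&(z<112)
    if top.sum()>9: print(c,cv2.minEnclosingCircle(W[top][:,:2].astype(np.float32)),np.nanmedian(z[top]))
E
```

```text
[ 0.285  0.58   1.902 -1.155  0.251 -0.084]
[[ 0.125  0.558 -0.82 ]
 [ 0.992 -0.073  0.101]
 [-0.004 -0.827 -0.563]]
t 23.0 pos [544.8 220.3  19.5] yaw 82.83 F [ 1.02 -0.5   1.07] grip 0.001
tool delta mm [ 0.1 -5.7 11.1] tilt [ 0.558 -0.073 -0.827]
bay xy -127.5 -0.3
scene ((581.8819580078125, 217.1561737060547), 17.42531967163086) 104.97324374099003
top ((583.2163696289062, 218.96737670898438), 17.09145736694336) 104.68806378733166
```

View pics/scene7.png

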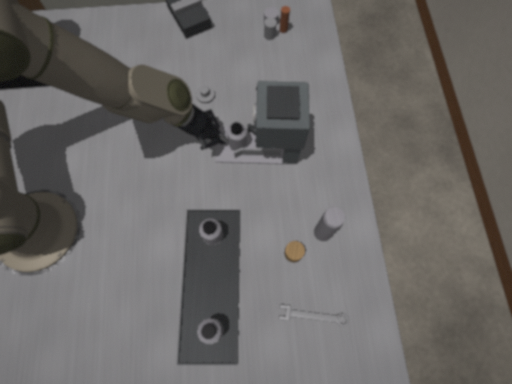

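>>> drive_tool([
  [0,0.0046,-0.0066],
  [0,0.0056,-0.0083],
  [0,0.0056,-0.0083],
  [0,0.0056,-0.0083],
  [0,0.0034,-0.005],
  [0,0,0],
], gripper=[1,1,1,1,1,1], turn=[0,0,0,0,0,0])

```text
time_s: 23.6
eef_pos: [588.0, 214.9, 19.3]
ee_rot: [-0.35, 0.663, 0.584, -0.311]
force: [-0.2, -0.9, -1.2]
grip_width: 0.0
```

```bash
python3 - <<'E'
from h import *
s=ctrl.sense(); print(s["joints"].round(3))
to(632.6,209,19);bay()
for c in("scene","top"):
    p,W=cloud(c); cv2.imwrite(f"pics/{c}8.png",cv2.resize(cv2.cvtColor(p,cv2.COLOR_RGB2BGR)[50:200,100:350],None,fx=3,fy=3))
E
```

```text
[ 0.249  0.629  1.797 -0.953  0.259 -0.322]
t 23.6 pos [588.  214.9  19.3] yaw 82.83 F [-0.23 -0.86 -1.15] grip 0.0
tool delta mm [ -0.3  25.5 -37. ] tilt [ 0.557 -0.073 -0.827]
bay xy -84.0 -0.8
```

View pics/scene8.png

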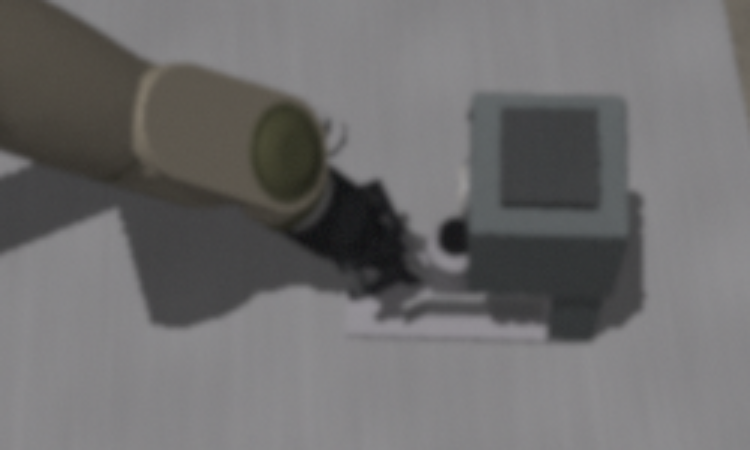

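>>> drive_tool([
  [0,0.0034,-0.005],
  [0,0.0034,-0.005],
  [0,0.0034,-0.005],
  [0,0.0034,-0.005],
  [0,0.0028,-0.004],
  [0,0,0],
], gripper=[1,1,1,1,1,1], turn=[0,0,0,0,0,0])

```text
time_s: 24.2
eef_pos: [616.3, 211.4, 19.2]
ee_rot: [-0.35, 0.663, 0.584, -0.311]
force: [-1.0, -0.4, -0.2]
grip_width: 0.002
```

```bash
python3 - <<'E'
from h import *
to(632.6,209,19);bay()
E
```

```text
t 24.2 pos [616.3 211.4  19.2] yaw 82.85 F [-1.03 -0.43 -0.22] grip 0.002
tool delta mm [ -0.4   9.4 -13.5] tilt [ 0.557 -0.073 -0.827]
bay xy -55.4 -1.0
```

>>> drive_tool([
  [0,0.0017,-0.0025],
  [0,0.0017,-0.0025],
  [0,0.0017,-0.0025],
  [0,0.0017,-0.0025],
  [0,0,0],
], gripper=[1,1,1,1,1], turn=[0,0,0,0,0])

```text
time_s: 24.62
eef_pos: [629.2, 210.0, 19.6]
ee_rot: [-0.35, 0.663, 0.584, -0.31]
force: [-1.0, -0.4, -0.7]
grip_width: 0.001
```

```bash
python3 - <<'E'
from h import *
to(632.6,209,19);bay()
for c in("scene","top"):
    p,W=cloud(c); cv2.imwrite(f"pics/{c}9.png",cv2.resize(cv2.cvtColor(p,cv2.COLOR_RGB2BGR)[50:200,100:350],None,fx=3,fy=3))
E
```

```text
t 24.62 pos [629.2 210.   19.6] yaw 82.86 F [-0.96 -0.39 -0.68] grip 0.001
tool delta mm [-0.6  2.5 -2.5] tilt [ 0.558 -0.073 -0.827]
bay xy -42.5 -0.9
```

View pics/scene9.png

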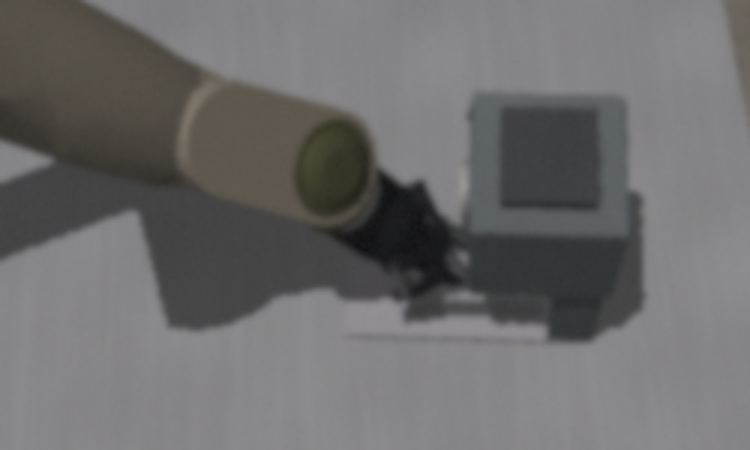

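View pics/top9.png

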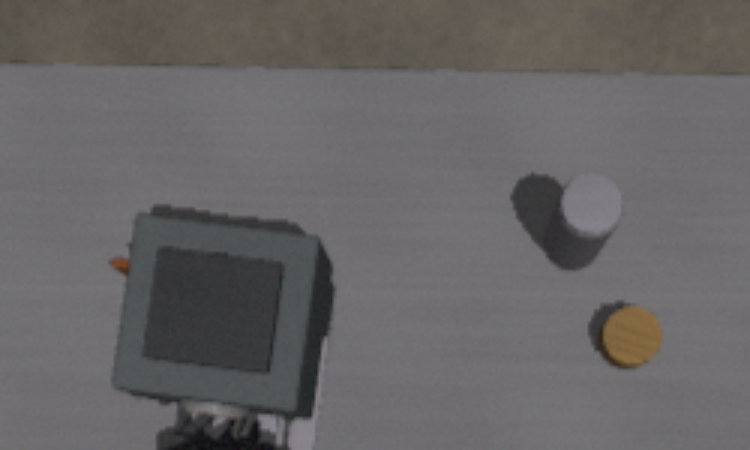

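>>> drive_tool([
  [0,0.0011,-0.0017],
  [0,0.0011,-0.0017],
  [0,0,0],
], gripper=[1,1,1], turn=[0,0,0])

```text
time_s: 24.97
eef_pos: [632.9, 209.6, 19.6]
ee_rot: [-0.35, 0.663, 0.584, -0.311]
force: [-1.2, 0.2, 0.3]
grip_width: 0.001
```

>>> drive_tool([
  [0,0.0008,-0.0012],
  [0,0.0004,-0.0006],
  [0,0,0],
], gripper=[1,1,1], turn=[0,0,0])

```text
time_s: 25.22
eef_pos: [634.8, 209.3, 19.6]
ee_rot: [-0.35, 0.663, 0.584, -0.311]
force: [-2.0, 0.4, 1.4]
grip_width: -0.0
```

```bash
python3 - <<'E'
from h import *
to(632.6,209,19);bay()
E
```

```text
t 25.22 pos [634.8 209.3  19.6] yaw 82.87 F [-1.97  0.39  1.41] grip -0.0
tool delta mm [-0.6 -0.7  2.1] tilt [ 0.558 -0.073 -0.827]
bay xy -36.8 -0.9
```

>>> drive_tool([
  [0,0.0008,-0.0012],
  [0,0,0],
], gripper=[1,1], turn=[0,0])

```text
time_s: 25.38
eef_pos: [636.3, 209.1, 19.6]
ee_rot: [-0.35, 0.663, 0.584, -0.311]
force: [-0.9, 0.2, 0.4]
grip_width: 0.003
```

>>> drive_tool([
  [0,0.0008,-0.0012],
  [0,0,0],
], gripper=[1,1], turn=[0,0])

```text
time_s: 25.55
eef_pos: [637.3, 209.0, 19.4]
ee_rot: [-0.35, 0.663, 0.584, -0.311]
force: [-6.6, 0.6, 4.8]
grip_width: 0.003
```

>>> drive_tool([
  [0,0.0006,-0.0008],
  [0,0,0],
], gripper=[1,1], turn=[0,0])

```text
time_s: 25.72
eef_pos: [637.5, 209.0, 19.4]
ee_rot: [-0.35, 0.663, 0.584, -0.312]
force: [-14.6, 0.9, 10.0]
grip_width: 0.004
```

>>> drive_tool([
  [0,-0.0017,0.0025],
  [0,-0.0034,0.005],
  [0,-0.0056,0.0083],
  [0,-0.0084,0.0124],
  [0,-0.0112,0.0165],
  [0,-0.0112,0.0165],
  [0,-0.014,0.014],
  [0,-0.02,0.01],
  [0,-0.03,0.01],
  [0,-0.03,0.01],
  [0,0,0],
], gripper=[1,1,1,1,1,1,1,1,1,1,1], turn=[0,0,0,0,0,0,0,0,0,0,0])

```text
time_s: 26.63
eef_pos: [474.6, 230.2, 74.9]
ee_rot: [-0.349, 0.663, 0.585, -0.31]
force: [0.5, 0.6, 1.0]
grip_width: 0.002
```

```bash
python3 - <<'E'
from h import *
to(632.6,209,19);bay()
for c in("scene","top"):
    p,W=cloud(c); cv2.imwrite(f"pics/{c}10.png",cv2.resize(np.clip(cv2.cvtColor(p,cv2.COLOR_RGB2BGR)[60:260,100:350]*1.6,0,255).astype(np.uint8),None,fx=3,fy=3,interpolation=cv2.INTER_CUBIC)); np.save(c+"W10.npy",W)
    V=np.linalg.inv(np.array(ctrl.camera_params(c)["view"]))
    for q in("can_a","pawl_nose"):
      for r in ctrl.pinpoint(c,q): print(c,q,round(r["score"],2),np.round((V@np.append(r["centre"],1))[:3],1))
E
```

```text
t 26.63 pos [474.6 230.2  74.9] yaw 82.98 F [0.47 0.61 0.95] grip 0.002
tool delta mm [  -1.6  136.1 -100.1] tilt [ 0.56  -0.071 -0.826]
bay xy -198.4 1.5
scene can_a 0.85 [ 474.6 -305.7    0.8]
scene can_a 0.62 [487.7 -58.2   1.7]
scene pawl_nose 0.54 [641.4 231.9  28.4]
top can_a 0.66 [ 475.5 -306.8    4.3]
top can_a 0.58 [490.8 -58.2   5.7]
top pawl_nose 0.75 [557.7 220.7   5.6]
top pawl_nose 0.52 [645.9 230.2  33.1]
```

View pics/scene10.png

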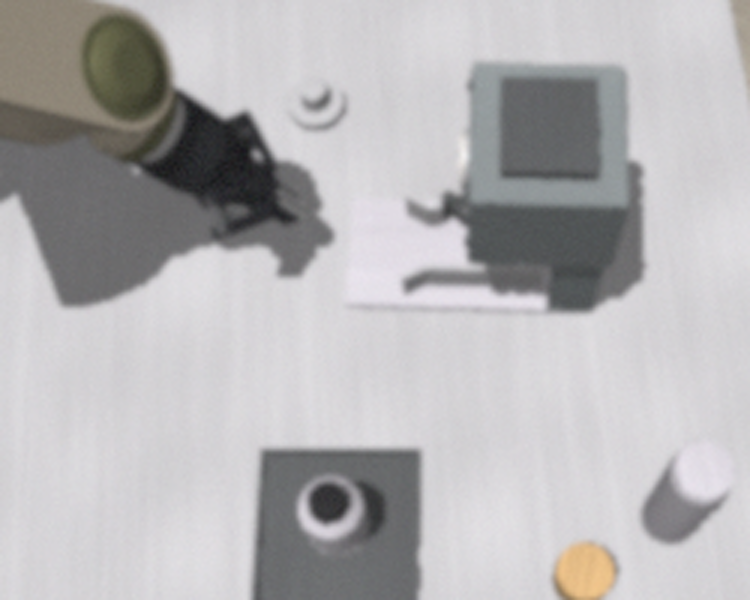

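View pics/top10.png

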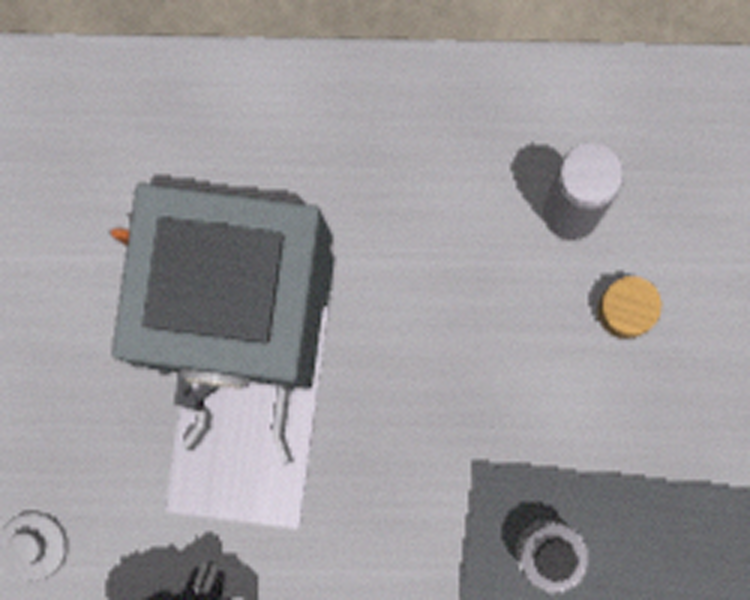

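```bash
python3 - <<'E'
from h import *
out=[]
for c in("scene","top"):
    p,W=cloud(c); p0=np.load(c+"p.npy")
    q=proj(c,b2w([[-45,30,30]],POSE))[0].astype(int); print(c,q)
    s=np.s_[q[1]-18:q[1]+18,q[0]-18:q[0]+18]
    out.append(np.hstack([cv2.resize(np.clip(a[s]*1.7,0,255).astype(np.uint8),(380,280),interpolation=cv2.INTER_CUBIC) for a in(p0,p)]))
    d=np.abs(p.astype(int)-p0)[s].sum(2); print("diff max",d.max(),np.percentile(d,99))
cv2.imwrite("pics/cmp.png",cv2.cvtColor(np.vstack(out),cv2.COLOR_RGB2BGR))
print(ctrl.sense()["time_s"])
E
```

```text
scene [252 131]
diff max 33 16.0
top [169 190]
diff max 30 16.049999999999955
27.0333
```

View pics/cmp.png

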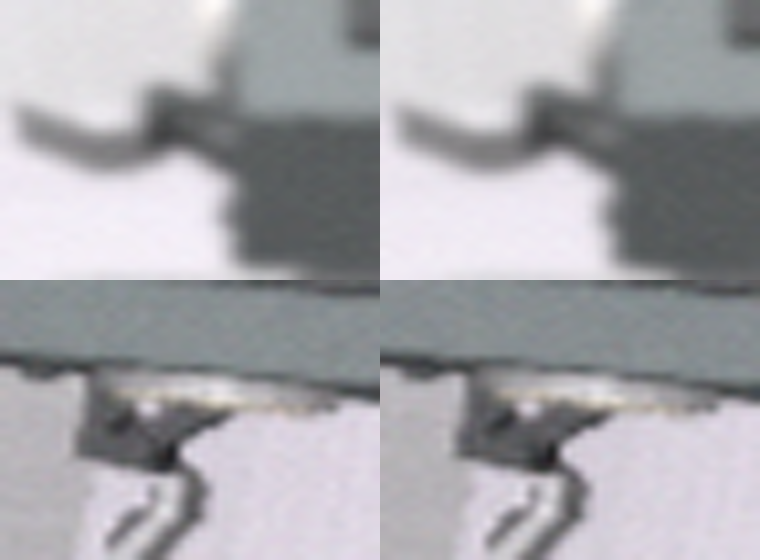

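```bash
python3 -c "
from rig import ctrl
print(ctrl.finish_job())"
```

```text
the job is handed in; nothing more can be done
None
```

The full canister is in the lubricator, pushed to the end stop with the pawl shut behind it. The job was handed in at about 27 s of the 72 s allowed; no verdict is reported, so success is judged from my own checks.

**Finding it:** I lifted two canisters. The first, at y ≈ -305 mm, weighed about 1.5 N and went back on the tray. The middle one, at y ≈ -177 mm, weighed about 4.8 N, so it was the full one. The third, at y ≈ -58 mm, was never lifted.

**Inserting it:** I stood the full canister on the apron. The drive tool can only turn the gripper about its finger axis, so the lean could not be commanded. I pulled the arm past its reach limit until the tool leaned about 37° (34° by the time it pushed). I then pushed low, with contact about 25 mm above the bench, until the force rose to about 15 N along the push, within about 1.5 mm of where the end stop should be met.

**Last checks:**
- **Pawl:** it looks the same in both cameras as at the start. The network puts its nose within 4 to 5 mm of the shut position.
- **Other canisters:** both empties were found standing on the tray. The bystanders in the last close-up views looked in place; the spanner lies outside those views and was not checked.
- **Gripper:** it was clear of everything.

**What was not seen or did not agree:**
- The canister under the housing cannot be seen by either camera, so its home position rests on the force and the tool position.
- The pawl was never seen open, and no clear click force showed in the readings between moves.
- The two cameras disagreed by 2 to 3 mm in y, so I used the mean.
- The top camera also gave one false pawl reading at the apron, which I ignored.
- Joint 3 read 0.186 to 0.187 against its rounded limit of 0.19 while the lean was made, and joint 4 read -1.232 against -1.23 just before the push. I took both as resting on their limits.

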